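Index the medicine turntable and lock it

ROBOT

A 6-joint arm with a two-finger parallel gripper is mounted at the origin on a cart in front of the work surface, level with it; the furniture and walls round the work are solid. World frame = base frame: x ahead of the robot, y to its left, z up, the work surface at z = 0. Lengths are in mm, angles in rad, forces in N, time in s.
With the tool pointing down it reaches from about 300 to 775 mm from the base axis. Payload 14.6 kg.
Tool frame: the origin (TCP) lies on the centre line of the jaws, within the pads' length; the fingertips stand 8 mm ahead of it and the grasp point (between the pads) lies 11 mm behind it; z points along the fingers, y is the line along which they close (so a half turn about z gives the same grasp; the last joint's range is limited). The gripper opens to 94 mm and grips with 3 to 60 N. Pads are 16 mm wide; open, the fingers measure 119 mm over their backs; the gripper's body (75 mm by 177 mm) begins 78 mm behind the grasp point.
Start: joints at [1.213, 0.3, 1.521, -0, 1.321, -0.067], TCP at [157.693, 526.899, 213.446] pointing down, gripper open.
Joint ranges: [-3.03, 3.03], [-0.79, 2.21], [0.23, 2.52], [-1.04, 4.18], [0, 3.07], [-2.55, 2.55]. Speed limits (rad/s): [2.22, 2.22, 2.57, 3.14, 3.14, 3.14].

INTERFACE

Orientations are given as [roll, pitch, yaw] about the fixed x, y, z axes, in that order (R = Rz(yaw) Ry(pitch) Rx(roll)).
In Python, from cell import manip gives the robot as it stands.
- The arm moves only by the tool jog_arm, never from a script. Its argument "rows" is one flat list of numbers, 7 for each row, row after row: the shift along the world's x, y, z in cm, then the turn, a rotation vector about the world's x, y, z in rad, then the closure, from 0 (fully open) to 1 (shut). In form: [dx, dy, dz, rx, ry, rz, fingers, dx, dy, dz, rx, ry, rz, fingers, ...]. A call has 1 to 20 rows; each row shifts and turns the commanded pose from where the row before left it; what a row does not reach is not made up. A row lasts 1/12 s, in which the tool goes at most 41.7 mm and 7.16 degrees, less where a joint would pass 70% of its speed; a pose out of reach is approached as far as the arm can. A call with a gripper value outside its range is refused whole. The fingers move at their own pace and stop on an object; "newtons" is the grip in N (left out, the last holds). Time passes only in rows, so rows that do not move let the fingers close. It gives the time, the measured TCP pose, the force, the opening and the grip force at its end, in the units of the state.
- manip.read_state(): the state, without advancing time (a new reading comes with each control period).
- manip.camera(name): name is "scene" or "top" or "wrist"; returns (picture, depth): 480x640x3 uint8, blue, green, red; 480x640 float32, mm along the optical axis (not along the pixel's ray), 0 where there is no reading.
- manip.camera_model(name): a dict with "K" (3x3 intrinsics, pixels), "R" (3x3) and "t" (3): a world point X has camera coordinates R X + t. Camera axes: x right, y down, z forward; pixel columns grow to the right and rows downward; lengths in mm; the calibration is good to about 2 mm. A picture is of the moment at which its call begins: read the wrist's pose just before it. camera_model takes no time and is no camera call; for the wrist camera it gives the pose at the moment of the call.
- manip.sign_off(): hands the job in; it is judged then, once.
The state is a dict: "clock": time; "joints": joint angles; "qd": joint speeds; "effort": joint torques, N m; "eef_pos": TCP position; "eef_rot": TCP orientation; "wrist_force": force on the tool from outside, world axes, zero at the start; "moment": the same for the moment, N m; "finger_gap": finger opening in mm; "finger_force": force on a finger pad.
Only numpy, scipy, OpenCV 4.12 (cv2) and the standard library are available. Lean on these libraries where they do the work, as an engineer would, in place of code of your own. Each camera call takes 0.05 s, during which the arm holds its last target. There are 200 camera calls.

TASK

Turn the round medicine turntable, by pushing its upright posts, until the compartment with the round medicine bottle faces the hinged locking plate beside it; only then tip the plate over onto the turntable's rim and work the turntable round until the plate's tongue has dropped fully into the notch belonging to that compartment and locks it. Everything on the turntable must stay standing in the tray, and leave the other things on the worktop alone.

Things in the scene. Friction and masses are not known exactly. Their poses are not given: they have to be found in the camera images.
- turntable: Fixed round foot; origin on the turning axis at worktop height (its yaw means nothing). A white tray, radius 128 mm, turns on it freely either way, without end stops (about 0.02 N m; it coasts a little). Tray floor 32 mm above the worktop, outer wall up to 48 mm, dividers up to 68 mm: four equal compartments, one loose thing standing in each, tops up to 117 mm above the worktop.
- hub (a point): Top centre of the tray's hub (radius 17 mm), on the axis, 90 mm up. Under the tray a steel index plate, radius 152 mm, 14 to 26 mm above the worktop, turns with it; its edge has four notches, 21 mm wide and deep, one per compartment. It was clipped on by hand: each notch lies up to 5 degrees either side of its compartment's middle, all four alike. It does not slip in use.
- post0 (a point): Centre of the top of upright round post 0 of the tray: 14 mm diameter, 120 mm from the turning axis at a divider's outer end, top 99 mm above the worktop, clear to push from 50 mm up. Posts 0 to 3 follow each other anticlockwise seen from above, 90 degrees apart; each compartment lies midway between two neighbouring posts.
- post1 (a point): Centre of the top of upright round post 1 of the tray: 14 mm diameter, 120 mm from the turning axis at a divider's outer end, top 99 mm above the worktop, clear to push from 50 mm up. Posts 0 to 3 follow each other anticlockwise seen from above, 90 degrees apart; each compartment lies midway between two neighbouring posts.
- post2 (a point): Centre of the top of upright round post 2 of the tray: 14 mm diameter, 120 mm from the turning axis at a divider's outer end, top 99 mm above the worktop, clear to push from 50 mm up. Posts 0 to 3 follow each other anticlockwise seen from above, 90 degrees apart; each compartment lies midway between two neighbouring posts.
- post3 (a point): Centre of the top of upright round post 3 of the tray: 14 mm diameter, 120 mm from the turning axis at a divider's outer end, top 99 mm above the worktop, clear to push from 50 mm up. Posts 0 to 3 follow each other anticlockwise seen from above, 90 degrees apart; each compartment lies midway between two neighbouring posts.
- stand: Fixed stand of the locking plate beside the turntable: foot 90 by 80 mm, two cheeks 48 mm high. Origin under the middle of the hinge at worktop height, its -y axis points to the turning axis, 225 mm away.
- hinge (a point): Middle of the locking plate's hinge axis, 41 mm above the worktop, 225 mm from the turning axis. The axis is level and square to the line from here to the turntable's axis.
- index (a point): Point fixed to the stand where the tongue goes down when the locking plate is over: 145 mm from the turning axis, towards the hinge, 26 mm above the worktop. The direction from the turntable axis to it is where the compartment must face.
- keeper (a joint): Angle of the locking plate (flat, 50 mm wide, 94 mm from hinge to end, 7 mm thick, 0.12 kg, loose hinge). 0 = level over the rim, tongue fully in a notch; about 0.12 = over, tongue resting on top of the rim; 1.57 = upright; 2.1 = end stop, leaning back away from the turntable, near where it starts. Pushed past upright towards the turntable it falls over by itself.
- tongue (a point): Lower end of the locking plate's tongue (16 mm wide, 12 mm radially), 80 mm from the hinge and 25 mm below the hinge axis when level. Lying on the rim it slides along and drops by its own weight into a notch that comes under it; from then on it stops the turntable.
- med_bottle: Round brown medicine bottle with pale screw cap, 46 mm diameter, 85 mm high, standing in one compartment about 66 mm from the turning axis; origin at the centre of its underside, z up along it.
- med_box_b: Small upright cream carton, 41 x 55 x 85 mm, in another compartment; origin at the centre of its underside, z up.
- label_roll_b: Roll of blank labels on its flat side, 72 mm diameter, 45 mm high, in another compartment; origin at the centre of its underside, z up.
- oximeter: Small rounded fingertip oximeter, 60 x 54 x 30 mm, in another compartment; origin at the centre of its underside, z up.
- thermometer: Bystander: white pistol-shaped thermometer, 138 x 141 x 36 mm, lying on the worktop; origin at the centre of its underside.
- med_box: Bystander: upright white carton, 51 x 63 x 100 mm, on the worktop; origin at the centre of its underside.
- tape_roll: Bystander: roll of tape, 94 mm diameter, 48 mm high, on the worktop; origin at the centre of its underside.
- stapler: Bystander: stapler, 64 x 116 x 37 mm, on the worktop; origin at the centre of its underside.
- mug: Bystander: mug with handle, 78 x 110 x 97 mm, on the worktop; origin at the centre of its underside.

How it is judged:
By the outcome, as a careful person would: the job done as asked, in the order asked, and still so for the second after the job is handed in, with the robot touching nothing.
It also fails if it takes over 64 s, if anything falls off the work surface, if the arm or the gripper's body presses on something with over 40 N, if the wrist force passes 120 N, or if a joint passes its speed limit or range.

## Working session

There is one attempt and no reset: what is moved stays moved. The work goes in short steps, Python scripts to look and compute and a tool call to move; the robot and the scene stay as the last step left them, time stands still between calls to the robot, and variables do not carry over. Pictures are saved under pics/ and viewed, at most 10 in all, crops included, and the job is handed in when it is done.

Besides the shell and the picture viewer there is one more tool, called after "Emit:" by a JSON object that holds its "op" and its "data". jog_arm: Moves the arm, as the interface text tells. Its arguments: {"type":"object","properties":{"rows":{"type":"array"},"newtons":{"type":"number"}},"required":["rows"]}

```bash
mkdir -p pics; ls
cat > h.py <<'E'
from cell import manip
import numpy as np, cv2
def snap(n,f):
    p,d=manip.camera(n); cv2.imwrite('pics/%s.png'%f,p); np.save('pics/%s.npy'%f,d); return p,d
def ray(n,u,v,z):
    m=manip.camera_model(n);K,R,t=[np.array(m[k],float) for k in'KRt']
    c=-R.T@t; d=R.T@np.linalg.solve(K,[u,v,1]); return c+d*(z-c[2])/d[2]
def proj(n,X):
    m=manip.camera_model(n);K,R,t=[np.array(m[k],float) for k in'KRt']
    q=K@(R@np.array(X,float)+t); return q[:2]/q[2]
def dep(n,d,u,v):
    m=manip.camera_model(n);K,R,t=[np.array(m[k],float) for k in'KRt']
    return R.T@(np.linalg.solve(K,[u,v,1])*d[int(v),int(u)]-t)
E
python3 - <<'E'
from h import *
snap('top','top0'); snap('scene','scene0')
print(manip.read_state())
E
```

```text
pics
{'clock': 0.1, 'joints': array([ 1.21340007e+00,  3.00415968e-01,  1.52150181e+00,  3.21739916e-05,
        1.32072630e+00, -6.65979644e-02]), 'qd': array([-0.00085764, -0.00289416, -0.00150738, -0.00064629,  0.00351036,
       -0.00038393]), 'effort': array([ 1.45007711e-03, -5.32644331e+01, -3.53281546e+01,  7.10526528e-02,
        2.35679455e-02, -6.52608173e-05]), 'eef_pos': array([157.60865183, 526.69701873, 212.95010698]), 'eef_rot': array([-3.14054563e+00, -1.01066780e-04,  2.85078633e+00]), 'wrist_force': array([ 0.39906733,  0.09539819, -0.88849844]), 'moment': array([-0.06244944,  0.0450009 ,  0.01645737]), 'finger_force': 0.0, 'finger_gap': 94.08437465311646}
```

View pics/top0.png

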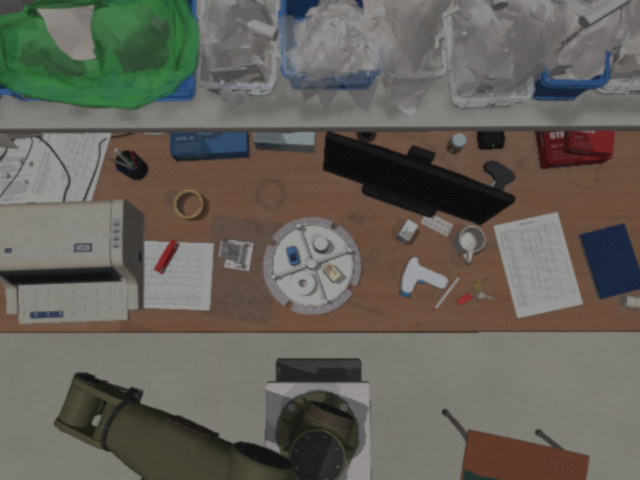

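View pics/scene0.png

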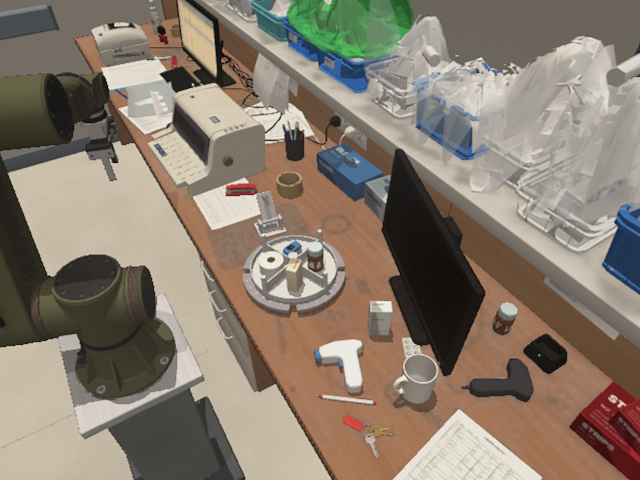

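Run:
```python
from h import *
p=cv2.imread('pics/top0.png')[205:325,210:370]
cv2.imwrite('pics/c1.png',cv2.resize(p,None,fx=5,fy=5,interpolation=cv2.INTER_CUBIC))
d=np.load('pics/top0.npy')
for u,v in[(312,265),(235,252),(240,242),(322,243),(333,272)]: print(u,v,dep('top',d,u,v).round(), ray('top',u,v,50).round())
```

```text
312 265 [501.  13.  91.] [505.  13.  50.]
235 252 [543. 247.  70.] [545. 250.  50.]
240 242 [577. 236.  41.] [576. 235.  50.]
322 243 [564. -17. 119.] [572. -18.  50.]
333 272 [478. -50. 116.] [483. -51.  50.]
```

View pics/c1.png

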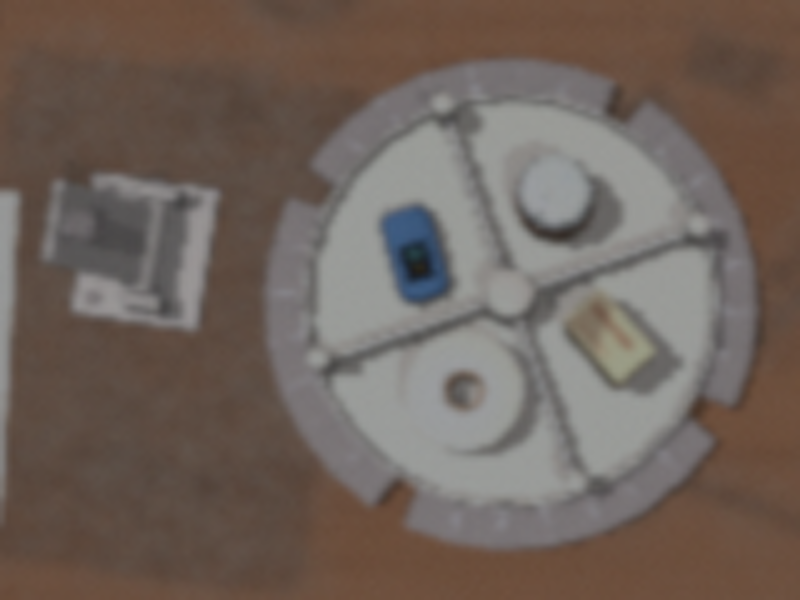

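Run:
```python
from h import *
f=lambda c,z: ray('top',210+(c[0]+.5)/5-.5,205+(c[1]+.5)/5-.5,z)[:2]
hub=f((510,292),90); print('hub',hub)
P=[f(c,99) for c in[(442,102),(697,224),(580,480),(317,357)]]
C=np.mean(P,0); print('C',C)
rim=np.mean([f(c,26) for c in[(265,303),(757,303),(511,58),(511,549)]],0);print('rim',rim)
a=lambda p:(np.linalg.norm(p-C).round(1),np.degrees(np.arctan2(*(p-C)[::-1])).round(1))
for p in P: print('post',p.round(1),a(p))
for c in[(625,108),(320,193),(393,492),(708,415)]: print('notch',a(f(c,26)))
print('bottle',a(f((557,195),85)))
for c in [(95,175),(218,188),(195,328),(72,312)]: print('foot',f(c,8).round(1))
fc=np.mean([f(c,8) for c in [(95,175),(218,188),(195,328),(72,312)]],0);print(fc,a(fc)); 
for c in [(155,205),(148,290)]: print('hinge',f(c,41).round(1),a(f(c,41)))
for c in[(175,200),(165,305)]:print('cheek', f(c,48).round(1))
d=np.load('pics/top0.npy')
for v in range(236,272,3): print([ (int(q[2])) for q in (dep('top',d,u,v) for u in range(216,256,2))])
```

```text
hub [507.21494271  13.718882  ]
C [507.74013545  14.22459336]
rim [506.79003551  14.08283531]
post [620.9  54.4] (np.float64(120.1), np.float64(19.5))
post [546.9 -98. ] (np.float64(118.8), np.float64(-70.8))
post [395.2 -27.6] (np.float64(120.0), np.float64(-159.6))
post [468.  128.1] (np.float64(120.6), np.float64(109.3))
notch (np.float64(140.2), np.float64(-30.7))
notch (np.float64(136.7), np.float64(60.5))
notch (np.float64(138.5), np.float64(148.5))
notch (np.float64(140.9), np.float64(-120.3))
bottle (np.float64(65.2), np.float64(-26.2))
foot [589.  276.9]
foot [580.6 199.1]
foot [492.2 212.3]
foot [502.4 289.6]
[541.05158439 244.45066914] (np.float64(232.6), np.float64(81.8))
hinge [565.9 234. ] (np.float64(227.3), np.float64(75.2))
hinge [513.2 237.4] (np.float64(223.3), np.float64(88.6))
cheek [568.1 220.7]
cheek [503.3 225.8]
[1, -3, -8, -2, -2, -8, 0, 1, -8, 0, 2, 3, 2, 1, -6, -5, -2, 0, -3, 3]
[-6, 7, -10, 2, -3, 2, 0, -2, 0, 0, 5, 6, 0, 3, -1, 1, -1, -2, 8, 0]
[-1, 0, -8, 120, 113, 97, 1, 5, 15, 4, 4, 49, 40, 51, 44, 3, -1, 1, 3, -1]
[0, 4, 6, 121, 115, 111, 93, 83, 86, 72, 62, 59, 53, 45, 38, 29, 0, -1, 14, 0]
[1, -3, 127, 118, 115, 124, 117, 121, 82, 72, 64, 58, 52, 45, 1, 1, 0, 6, 2, -3]
[1, 4, 121, 114, 116, 126, 127, 120, 86, 60, 63, 48, 45, 46, 1, -5, 4, 9, 4, -2]
[-2, 2, 120, 117, 112, 100, 89, 90, 74, 63, 68, 46, 48, 34, 3, -4, 7, 11, 7, 2]
[-1, -2, 121, 114, 111, 83, 91, 88, 71, 64, 51, 53, 44, -4, 0, 10, 4, 5, 1, 5]
[6, 4, -2, -2, 0, 8, 7, 0, 65, 70, 57, 45, 51, 6, 3, 5, 6, 6, 3, 2]
[0, 2, 1, -3, 3, 8, 8, 0, 0, 41, 40, 48, 42, 6, 5, 17, -4, 6, 0, 1]
[-1, -8, -4, 0, 1, 0, 3, 7, 4, 4, 44, 47, 51, 44, 9, 10, 7, -2, 5, -10]
[3, -6, 2, 0, 0, 4, -1, -2, 0, -3, 4, -5, 1, 5, 4, 9, 5, 2, -1, -2]
```

Emit:
{"op": "jog_arm", "data": {"rows": [1.2, -2.75, 0, 0, 0, -0.12, 0.6, 1.2, -2.75, 0, 0, 0, -0.12, 0.6, 1.2, -2.75, 0, 0, 0, -0.12, 0.6, 1.2, -2.75, 0, 0, 0, -0.12, 0.6, 1.2, -2.75, 0, 0, 0, -0.12, 0.6, 1.2, -2.75, 0, 0, 0, -0.12, 0.6, 1.2, -2.75, 0, 0, 0, -0.12, 0.6, 1.2, -2.75, 0, 0, 0, -0.12, 0.6, 1.2, -2.75, 0, 0, 0, -0.12, 0.6, 1.2, -2.75, 0, 0, 0, -0.12, 0.6, 1.2, -2.75, 0, 0, 0, -0.12, 0.6, 1.2, -2.75, 0, 0, 0, -0.12, 0.6, 1.2, -2.75, 0, 0, 0, -0.12, 0.6, 1.2, -2.75, 0, 0, 0, -0.12, 0.6, 1.2, -2.75, 0, 0, 0, -0.12, 0.6, 1.2, -2.75, 0, 0, 0, -0.12, 0.6, 1.2, -2.75, 0, 0, 0, -0.12, 0.6, 1.2, -2.75, 0, 0, 0, -0.12, 0.6, 1.2, -2.75, 0, 0, 0, -0.12, 0.6, 1.2, -2.75, 0, 0, 0, -0.12, 0.6], "newtons": 4}}

```text
clock: 1.77
eef_pos: [397.9, -24.7, 213.3]
eef_rot: [-3.142, 0.0, 0.445]
wrist_force: [-0.7, 0.4, -0.3]
finger_gap: 37.6
finger_force: 0.0
```

Emit:
{"op": "jog_arm", "data": {"rows": [-0.3, -0.3, 0, 0, 0, -0.103, 0.6, 0, 0, -3, 0, 0, 0, 0.6, 0, 0, -3, 0, 0, 0, 0.6, 0, 0, -3, 0, 0, 0, 0.6, 0, 0, -3, 0, 0, 0, 0.6, 0, 0, -2.1, 0, 0, 0, 0.6, 0, 0, 0, 0, 0, 0, 0.7, 0, 0, 0, 0, 0, 0, 0.8, 0, 0, 0, 0, 0, 0, 0.86, 0, 0, 0, 0, 0, 0, 0.9, 0, 0, 0, 0, 0, 0, 0.9, 0, 0, 0, 0, 0, 0, 0.9], "newtons": 4}}

```text
clock: 2.77
eef_pos: [395.5, -26.2, 73.7]
eef_rot: [3.14, -0.002, 0.348]
wrist_force: [-0.7, 0.1, 6.9]
finger_gap: 13.7
finger_force: 4.0
```

Run:
```python
from h import *
s=manip.read_state();print(s['eef_pos'],s['eef_rot'],s['wrist_force'],s['finger_gap'],s['finger_force'],s['joints'])
p,d=snap('top','top1')
cv2.imwrite('pics/c2.png',cv2.resize(p[205:325,210:370],None,fx=5,fy=5,interpolation=cv2.INTER_CUBIC))
C=np.array([507.3,14.1]); a0=np.degrees(np.arctan2(*(s['eef_pos'][:2]-C)[::-1])); r=np.linalg.norm(s['eef_pos'][:2]-C); print(a0,r)
prev=None
for k in range(0,24):
    a=np.radians(a0+k*5.35-0); q=C+120*np.array([np.cos(a),np.sin(a)])
    if k and k<=20: print(((q-prev)/10).round(2))
    prev=q
```

```text
[395.49620916 -26.22830434  73.69198405] [ 3.14032809e+00 -2.23507096e-03  3.47864944e-01] [-0.74689327  0.08308297  6.94444164] 13.705042422300911 4.002285897731781 [-1.58677116e-01  1.49924577e-01  2.07369477e+00 -2.70109882e-05
  9.15405383e-01  1.06427211e+00]
-160.1653190503909 118.85478440689319
[ 0.43 -1.03]
[ 0.52 -0.99]
[ 0.61 -0.94]
[ 0.7  -0.88]
[ 0.78 -0.81]
[ 0.85 -0.73]
[ 0.91 -0.65]
[ 0.97 -0.56]
[ 1.02 -0.47]
[ 1.06 -0.37]
[ 1.09 -0.27]
[ 1.11 -0.17]
[ 1.12 -0.06]
[1.12 0.04]
[1.11 0.14]
[1.09 0.25]
[1.06 0.35]
[1.03 0.45]
[0.98 0.54]
[0.93 0.63]
```

Emit:
{"op": "jog_arm", "data": {"rows": [0, 0, 0.4, 0, 0, 0, 0.9, 0.11, -0.26, 0, 0, 0, 0.023, 0.9, 0.11, -0.26, 0, 0, 0, 0.024, 0.9, 0.22, -0.51, 0, 0, 0, 0.0466, 0.9, 0.26, -0.5, 0, 0, 0, 0.0466, 0.9, 0.26, -0.49, 0, 0, 0, 0.0466, 0.9, 0.3, -0.47, 0, 0, 0, 0.0466, 0.9, 0.31, -0.47, 0, 0, 0, 0.0466, 0.9, 0.35, -0.44, 0, 0, 0, 0.0466, 0.9, 0.35, -0.44, 0, 0, 0, 0.0466, 0.9, 0.39, -0.41, 0, 0, 0, 0.0466, 0.9, 0.39, -0.4, 0, 0, 0, 0.0466, 0.9, 0.42, -0.37, 0, 0, 0, 0.0466, 0.9, 0.43, -0.36, 0, 0, 0, 0.0466, 0.9, 0.45, -0.33, 0, 0, 0, 0.0466, 0.9, 0.46, -0.32, 0, 0, 0, 0.0466, 0.9, 0.48, -0.28, 0, 0, 0, 0.0466, 0.9, 0.49, -0.28, 0, 0, 0, 0.0466, 0.9], "newtons": 4}}

```text
clock: 4.32
eef_pos: [453.3, -91.7, 77.3]
eef_rot: [3.14, -0.001, 1.096]
wrist_force: [1.4, 4.6, 0.5]
finger_gap: 13.7
finger_force: 4.0
```

Run:
```python
from h import *
s=manip.read_state();C=np.array([507.3,14.1]);d=s['eef_pos'][:2]-C
print(np.degrees(np.arctan2(d[1],d[0])),np.hypot(*d),s['eef_rot'][2],s['wrist_force'],s['finger_gap'],s['eef_pos'])
```

```text
-117.04303758458961 118.78922610812928 1.0959849314217072 [1.37373253 4.58385044 0.54717546] 13.71405725463984 [453.29133216 -91.70143684  77.30924628]
```

Emit:
{"op": "jog_arm", "data": {"rows": [0.51, -0.24, 0, 0, 0, 0.0466, 0.9, 0.51, -0.23, 0, 0, 0, 0.0466, 0.9, 0.53, -0.19, 0, 0, 0, 0.0466, 0.9, 0.53, -0.18, 0, 0, 0, 0.0466, 0.9, 0.54, -0.14, 0, 0, 0, 0.0466, 0.9, 0.55, -0.13, 0, 0, 0, 0.0466, 0.9, 0.55, -0.09, 0, 0, 0, 0.0466, 0.9, 0.56, -0.08, 0, 0, 0, 0.0466, 0.9, 0.56, -0.03, 0, 0, 0, 0.0466, 0.9, 0.56, -0.03, 0, 0, 0, 0.0466, 0.9, 0.56, 0.02, 0, 0, 0, 0.0466, 0.9, 0.56, 0.02, 0, 0, 0, 0.0466, 0.9, 0.56, 0.07, 0, 0, 0, 0.0466, 0.9, 0.55, 0.07, 0, 0, 0, 0.0466, 0.9, 0.55, 0.12, 0, 0, 0, 0.0466, 0.9, 0.54, 0.13, 0, 0, 0, 0.0466, 0.9, 0.53, 0.17, 0, 0, 0, 0.0466, 0.9, 0.53, 0.18, 0, 0, 0, 0.0466, 0.9, 0.25, 0.11, 0, 0, 0, 0.023, 0.9, 0, 0, 0, 0, 0, 0, 0.9], "newtons": 4}}

```text
clock: 5.98
eef_pos: [553.3, -96.1, 77.2]
eef_rot: [3.141, 0.0, 1.957]
wrist_force: [-1.2, 2.7, 5.6]
finger_gap: 14.1
finger_force: 4.0
```

Run:
```python
from h import *
s=manip.read_state();C=np.array([507.3,14.1]);d=s['eef_pos'][:2]-C
print(np.degrees(np.arctan2(d[1],d[0])),np.hypot(*d),s['eef_rot'][2],s['wrist_force'],s['finger_gap'],s['eef_pos'])
p,d=snap('scene','s1')
```

```text
-67.3415892539317 119.4056867494169 1.9566843801731988 [-1.24508164  2.69629551  5.55049974] 14.071386036523407 [553.29940479 -96.08971271  77.19662748]
```

View pics/s1.png

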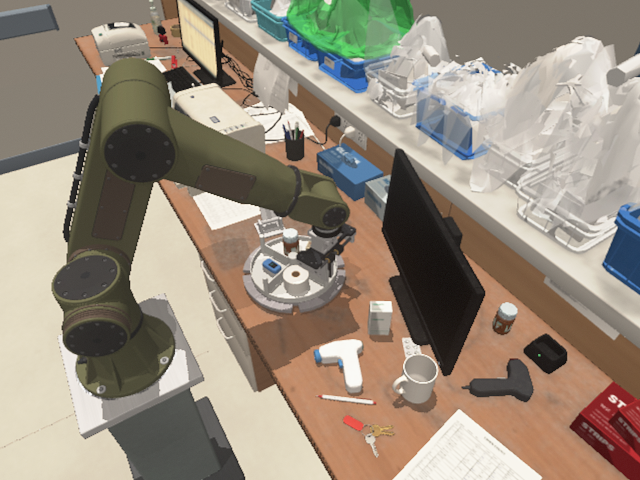

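Emit:
{"op": "jog_arm", "data": {"rows": [0.52, 0.22, 0, 0, 0, 0.0466, 0.9, 0.5, 0.25, 0, 0, 0, 0.0466, 0.9, 0.49, 0.27, 0, 0, 0, 0.0466, 0.9, 0.47, 0.3, 0, 0, 0, 0.0466, 0.9, 0.44, 0.32, 0, 0, 0, 0.0466, 0.9, 0, 0, 0, 0, 0, 0, 0.9, 0, 0, 0, 0, 0, 0, 0.9, 0, 0, 0, 0, 0, 0, 0.6, 0, 0, 0, 0, 0, 0, 0.6, 0, 0, 0, 0, 0, 0, 0.6, 0, 0, 3, 0, 0, 0, 0.6, 0, 0, 4, 0, 0, 0, 0.6, 0, 0, 4, 0, 0, 0, 0.6, 0, -3, 3, 0, 0, 0, 0.6, 0, -4, 0, 0, 0, 0, 0.6, 0, -4, 0, 0, 0, 0, 0.6, 0, -4, 0, 0, 0, 0, 0.6], "newtons": 4}}

```text
clock: 7.45
eef_pos: [576.6, -234.0, 216.5]
eef_rot: [3.141, 0.001, 2.188]
wrist_force: [0.7, 0.0, -0.9]
finger_gap: 37.3
finger_force: 0.0
```

Run:
```python
from h import *
p,d=snap('top','top2')
cv2.imwrite('pics/c3.png',cv2.resize(p[205:325,210:370],None,fx=5,fy=5,interpolation=cv2.INTER_CUBIC))
```

```text
(no output)
```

View pics/c3.png

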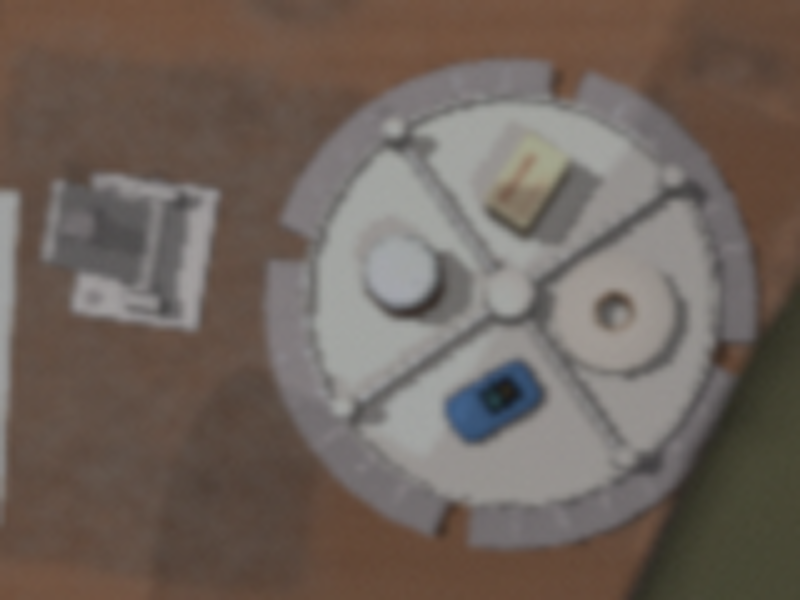

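Run:
```python
from h import *
f=lambda c,z: ray('top',210+(c[0]+.5)/5-.5,205+(c[1]+.5)/5-.5,z)[:2]
C=np.array([507.3,14.1])
a=lambda p:(np.linalg.norm(p-C).round(1),np.degrees(np.arctan2(*(p-C)[::-1])).round(1))
for c in[(395,130),(673,178),(625,458),(342,408)]: print('post',a(f(c,99)))
for c in[(566,85),(295,245),(456,520),(728,357)]: print('notch',a(f(c,26)))
print('bottle',a(f((402,272),85)))
for c in [(50,183),(42,262),(75,270)]: print('plate',f(c,120).round(1))
d=np.load('pics/top2.npy')
for u,v in [(220,246),(222,246),(220,252),(224,250),(226,250),(222,257),(230,248),(222,243)]: print(u,v,dep('top',d,u,v).round())
```

```text
post (np.float64(118.4), np.float64(35.3))
post (np.float64(118.8), np.float64(-55.5))
post (np.float64(120.5), np.float64(-145.4))
post (np.float64(120.9), np.float64(125.1))
notch (np.float64(139.9), np.float64(-14.3))
notch (np.float64(138.9), np.float64(75.3))
notch (np.float64(138.9), np.float64(165.9))
notch (np.float64(138.7), np.float64(-104.6))
bottle (np.float64(65.8), np.float64(79.0))
plate [569.7 285.3]
plate [522.8 289. ]
plate [518.  269.4]
220 246 [556. 285. 114.]
222 246 [555. 277. 124.]
220 252 [538. 284. 119.]
224 250 [544. 272. 120.]
226 250 [542. 264. 130.]
222 257 [523. 277. 120.]
230 248 [549. 254. 120.]
222 243 [564. 278. 119.]
```

Emit:
{"op": "jog_arm", "data": {"rows": [-0.16, 3.44, 0, 0, 0, -0.0475, 1, -0.16, 3.44, 0, 0, 0, -0.0475, 1, -0.16, 3.44, 0, 0, 0, -0.0475, 1, -0.16, 3.44, 0, 0, 0, -0.0475, 1, -0.16, 3.44, 0, 0, 0, -0.0475, 1, -0.16, 3.44, 0, 0, 0, -0.0475, 1, -0.16, 3.44, 0, 0, 0, -0.0475, 1, -0.16, 3.44, 0, 0, 0, -0.0475, 1, -0.16, 3.44, 0, 0, 0, -0.0475, 1, -0.16, 3.44, 0, 0, 0, -0.0475, 1, -0.16, 3.44, 0, 0, 0, -0.0475, 1, -0.16, 3.44, 0, 0, 0, -0.0475, 1, -0.16, 3.44, 0, 0, 0, -0.0475, 1, -0.16, 3.44, 0, 0, 0, -0.0475, 1, -0.16, 3.44, 0, 0, 0, -0.0475, 1, -0.16, 3.44, 0, 0, 0, -0.0475, 1, 0, 0, 0, 0, 0, 0, 1]}}

```text
clock: 8.92
eef_pos: [550.0, 322.9, 215.2]
eef_rot: [-3.141, -0.0, 1.429]
wrist_force: [0.4, -0.2, -0.6]
finger_gap: 0.5
finger_force: 0.0
```

Emit:
{"op": "jog_arm", "data": {"rows": [0, 0, -3.7, 0, 0, 0, 1, 0, 0, -3.7, 0, 0, 0, 1, 0, 0, -3.6, 0, 0, 0, 1, 0, 0, 0, 0, 0, 0, 1, -0.12, -0.8, 0, 0, 0, 0, 1, -0.12, -0.8, 0, 0, 0, 0, 1, -0.12, -0.8, 0, 0, 0, 0, 1, -0.12, -0.8, 0, 0, 0, 0, 1, -0.12, -0.8, 0, 0, 0, 0, 1, -0.12, -0.8, 0, 0, 0, 0, 1, -0.12, -0.8, 0, 0, 0, 0, 1, -0.12, -0.8, 0, 0, 0, 0, 1, -0.12, -0.8, 0, 0, 0, 0, 1]}}

```text
clock: 10.0
eef_pos: [540.5, 245.2, 106.0]
eef_rot: [3.142, -0.0, 1.429]
wrist_force: [-0.5, -0.3, -0.3]
finger_gap: 0.5
finger_force: 0.0
```

Emit:
{"op": "jog_arm", "data": {"rows": [-0.12, -0.8, 0, 0, 0, 0, 1, -0.12, -0.8, 0, 0, 0, 0, 1, -0.12, -0.8, 0, 0, 0, 0, 1, 0, 0, 0, 0, 0, 0, 1, 0, 0, 0, 0, 0, 0, 1, 0, 0, 0, 0, 0, 0, 1, 0, 0, 0, 0, 0, 0, 1, 0, 0, 0, 0, 0, 0, 1]}}

```text
clock: 10.67
eef_pos: [537.0, 222.4, 105.8]
eef_rot: [-3.142, 0.0, 1.429]
wrist_force: [0.8, 0.2, 0.1]
finger_gap: 0.3
finger_force: 0.0
```

Run:
```python
from h import *
p,d=snap('scene','s2')
cv2.imwrite('pics/s2c.png',cv2.resize(p[160:330,200:400],None,fx=3.5,fy=3.5,interpolation=cv2.INTER_CUBIC))
```

```text
(no output)
```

View pics/s2c.png

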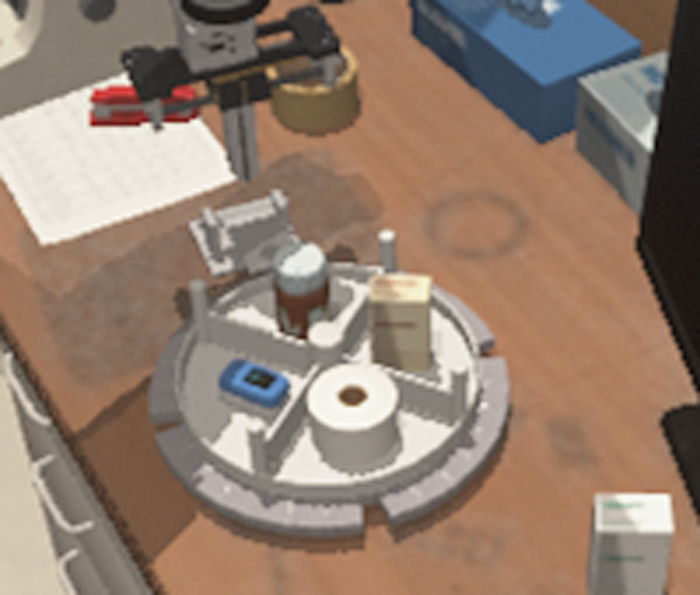

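Emit:
{"op": "jog_arm", "data": {"rows": [0, 0, 3.7, 0, 0, 0, 1, 0, 0, 3.7, 0, 0, 0, 1, 0, 0, 3.6, 0, 0, 0, 1, 0.43, -3.4, 0, 0, 0, 0.084, 0.6, 0.43, -3.4, 0, 0, 0, 0.084, 0.6, 0.43, -3.4, 0, 0, 0, 0.084, 0.6, 0.43, -3.4, 0, 0, 0, 0.084, 0.6, 0.43, -3.4, 0, 0, 0, 0.084, 0.6, 0.43, -3.4, 0, 0, 0, 0.084, 0.6, 0.43, -3.4, 0, 0, 0, 0.084, 0.6, 0.43, -3.4, 0, 0, 0, 0.084, 0.6, 0.43, -3.4, 0, 0, 0, 0.084, 0.6, 0, 0, 0, 0, 0, 0, 0.6]}}

```text
clock: 11.8
eef_pos: [575.8, -88.8, 215.6]
eef_rot: [-3.141, 0.001, 2.187]
wrist_force: [0.3, 0.7, -0.7]
finger_gap: 37.5
finger_force: 0.0
```

Run:
```python
from h import *
p,d=snap('top','top3')
cv2.imwrite('pics/c4.png',cv2.resize(p[205:325,210:370],None,fx=5,fy=5,interpolation=cv2.INTER_CUBIC))
```

```text
(no output)
```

View pics/c4.png

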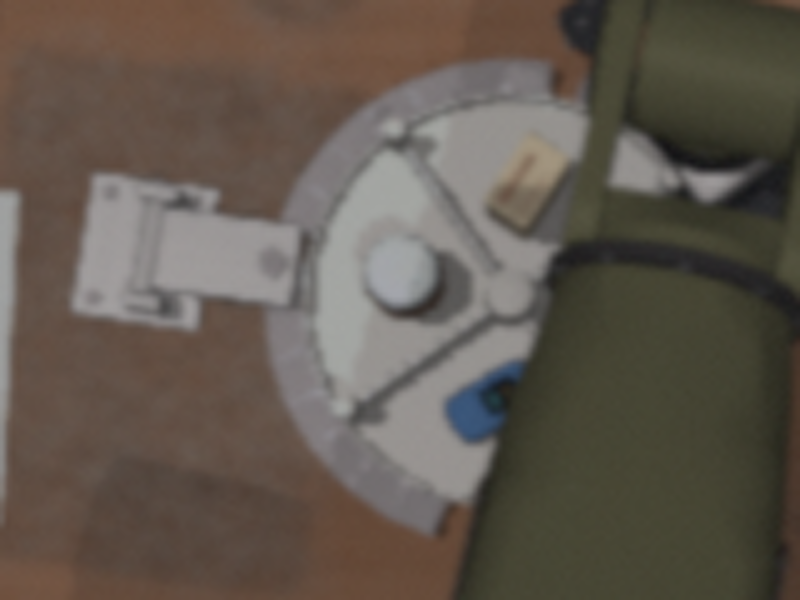

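Emit:
{"op": "jog_arm", "data": {"rows": [0, 0.5, 0, 0, 0, 0, 0.6, 0, 0, -3.5, 0, 0, 0, 0.6, 0, 0, -3.5, 0, 0, 0, 0.6, 0, 0, -3.5, 0, 0, 0, 0.6, 0, 0, -3.3, 0, 0, 0, 0.6, 0, 0, 0, 0, 0, 0, 0.75, 0, 0, 0, 0, 0, 0, 0.85, 0, 0, 0, 0, 0, 0, 0.9, 0, 0, 0, 0, 0, 0, 0.9], "newtons": 4}}

```text
clock: 12.6
eef_pos: [576.8, -78.6, 80.4]
eef_rot: [3.139, 0.003, 2.185]
wrist_force: [-2.0, -0.4, 1.5]
finger_gap: 14.1
finger_force: 0.9
```

Emit:
{"op": "jog_arm", "data": {"rows": [0.085, 0.06, 0, 0, 0, 0.009, 0.9, 0.085, 0.06, 0, 0, 0, 0.009, 0.9, 0.085, 0.06, 0, 0, 0, 0.009, 0.9, 0.085, 0.061, 0, 0, 0, 0.009, 0.9, 0.084, 0.062, 0, 0, 0, 0.009, 0.9, 0.083, 0.063, 0, 0, 0, 0.009, 0.9, 0.083, 0.064, 0, 0, 0, 0.009, 0.9, 0.082, 0.065, 0, 0, 0, 0.009, 0.9, 0, 0, 0, 0, 0, 0, 0.9]}}

```text
clock: 13.35
eef_pos: [583.5, -73.8, 80.1]
eef_rot: [3.139, 0.002, 2.258]
wrist_force: [-0.9, 1.9, 5.8]
finger_gap: 13.9
finger_force: 4.0
```

```bash
cat > st.py <<'E'
from h import *
s=manip.read_state();C=np.array([507.3,14.1]);d=s['eef_pos'][:2]-C
print(np.degrees(np.arctan2(d[1],d[0])),np.hypot(*d),s['wrist_force'],s['finger_gap'])
p,d=manip.camera('scene')
# keeper tilt: height of plate's top at several points along hinge->rim
u=np.array([np.cos(np.radians(81.7)),np.sin(np.radians(81.7))])
p,d=manip.camera('top')
z=[]
for r in (140,150,160,170):
    w=[]
    for t in (-14,-8,0,8,14):
        q=C+u*r+t*np.array([u[1],-u[0]]); a=np.round(proj('top',[*q,45])).astype(int); w.append(dep('top',d,*a)[2])
    z.append(np.median(w).round(1))
print('plate z at r=140..170',z)
E
python3 st.py
```

```text
-49.081119124821136 116.29442850190642 [-0.88119601  1.92236519  5.75902924] 13.884556282499686
plate z at r=140..170 [np.float64(47.2), np.float64(51.3), np.float64(42.5), np.float64(47.3)]
```

Run:
```python
from h import *
u=np.array([np.cos(np.radians(81.7)),np.sin(np.radians(81.7))]);C=np.array([507.3,14.1])
def f(d):
    o=[]
    for r in range(140,215,10):
        w=[dep('top',d,*np.round(proj('top',[*(C+u*r+t*np.array([u[1],-u[0]])),45])).astype(int))[2] for t in range(-18,19,4)]
        o.append(np.mean(w))
    return np.round(o,1)
print(f(np.load('pics/top3.npy')))
ds=[manip.camera('top') for _ in range(3)]
print(f(np.mean([x[1] for x in ds],0)))
p,d=snap('scene','s3')
a=cv2.imread('pics/s2.png')[205:260,245:305]; b=p[205:260,245:305]
cv2.imwrite('pics/cmp.png',cv2.resize(np.hstack([a,b]),None,fx=6.5,fy=6.5,interpolation=cv2.INTER_CUBIC))
```

```text
[ 56.7  54.1  50.8  50.4  49.7 224.3  50.   46.2]
[ 44.7  45.5  43.8  44.  160.8  43.2  45.8  44.3]
```

View pics/cmp.png

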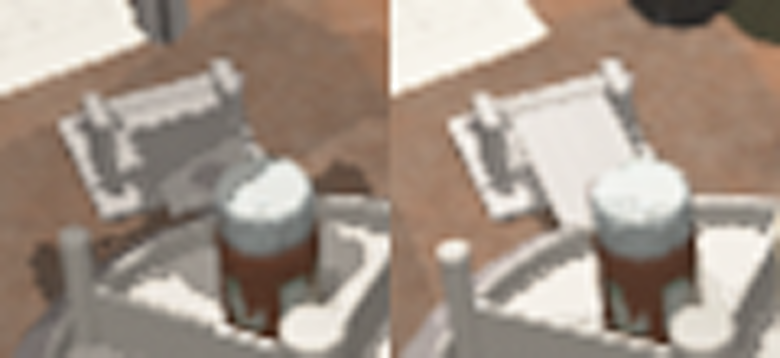

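Emit:
{"op": "jog_arm", "data": {"rows": [0.08, 0.065, 0, 0, 0, 0, 0.9, 0.08, 0.065, 0, 0, 0, 0, 0.9, 0.08, 0.065, 0, 0, 0, 0, 0.9, 0, 0, 0, 0, 0, 0, 0.9]}}

```text
clock: 13.98
eef_pos: [585.6, -72.1, 80.0]
eef_rot: [3.14, 0.002, 2.257]
wrist_force: [-1.5, 0.4, 6.7]
finger_gap: 14.1
finger_force: 4.0
```

Emit:
{"op": "jog_arm", "data": {"rows": [0.08, 0.065, 0, 0, 0, 0, 0.9, 0.08, 0.065, 0, 0, 0, 0, 0.9, 0.08, 0.065, 0, 0, 0, 0, 0.9, 0, 0, 0, 0, 0, 0, 0.9]}}

```text
clock: 14.32
eef_pos: [587.4, -70.8, 79.8]
eef_rot: [-3.142, 0.002, 2.257]
wrist_force: [-7.0, -4.4, 6.8]
finger_gap: 17.7
finger_force: 4.0
```

Emit:
{"op": "jog_arm", "data": {"rows": [-0.13, -0.1, 0, 0, 0, 0, 0.9, -0.13, -0.1, 0, 0, 0, 0, 0.9, -0.13, -0.1, 0, 0, 0, 0, 0.9, 0, 0, 0, 0, 0, 0, 0.6, 0, 0, 0, 0, 0, 0, 0.6, 0, 0, 0, 0, 0, 0, 0.6, 0, 0, 3, 0, 0, 0, 0.6, 0, 0, 4, 0, 0, 0, 0.6, 0, 0, 4, 0, 0, 0, 0.6, 0, -3, 3, 0, 0, 0, 0.6, 0, -4, 0, 0, 0, 0, 0.6, 0, -4, 0, 0, 0, 0, 0.6, 0, -4, 0, 0, 0, 0, 0.6, 0, 0, 0, 0, 0, 0, 0.6]}}

```text
clock: 15.48
eef_pos: [582.4, -228.3, 216.8]
eef_rot: [-3.141, 0.0, 2.252]
wrist_force: [-0.8, -0.3, 0.4]
finger_gap: 37.5
finger_force: 0.0
```

Run:
```python
from h import *
p,d=snap('top','top5');q,_=snap('scene','s5')
a=cv2.resize(p[205:325,210:370],(400,300),interpolation=cv2.INTER_CUBIC)
b=cv2.resize(q[190:325,220:400],(400,300),interpolation=cv2.INTER_CUBIC)
cv2.imwrite('pics/fin.png',np.hstack([a,b]))
u=np.array([np.cos(np.radians(81.7)),np.sin(np.radians(81.7))]);C=np.array([507.3,14.1])
print([np.median([dep('top',d,*np.round(proj('top',[*(C+u*r+t*np.array([u[1],-u[0]])),45])).astype(int))[2] for t in range(-18,19,4)]).round(1) for r in range(140,215,10)])
```

```text
[np.float64(45.1), np.float64(46.9), np.float64(45.0), np.float64(44.3), np.float64(45.6), np.float64(44.7), np.float64(42.7), np.float64(42.8)]
```

View pics/fin.png

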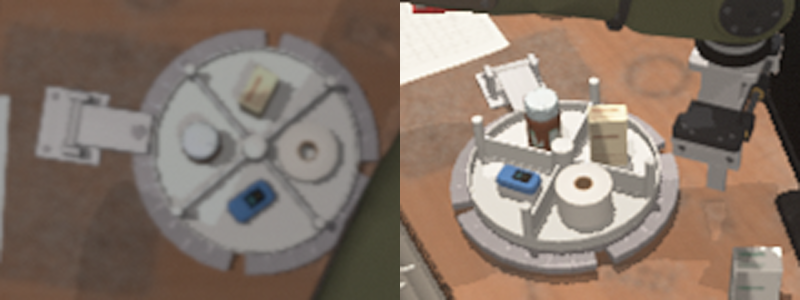

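The picture shows the bottle's compartment, at (203,142) on the left, facing the plate. The plate lies level, its top at about 44.5 mm, and everything on the tray is standing.

```bash
python3 -c "
from cell import manip
print(manip.sign_off())"
```

```text
the job is handed in; nothing more can be done
None
```

The job is done and handed in: the turntable is locked with the medicine bottle's compartment facing the plate. The plate lies level with its tongue in the notch, the turntable came up against a stop when I pushed it further, and everything on the tray is still standing.

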